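Weigh a tin of buttons on the shop balance

ROBOT

A 7-joint arm with a two-finger parallel gripper is mounted at the origin on the work surface. World frame = base frame: x ahead of the robot, y to its left, z up, the work surface at z = 0. Lengths are in m, angles in rad, forces in N, time in s.
With the tool pointing down it reaches from about 0.425 to 0.875 m from the base axis. Payload 8.4 kg.
Tool frame: the origin (TCP) lies between the finger pads; the fingertips stand env.tcp_to_tips ahead of it and the grasp point (between the pads) lies 6 mm ahead of it (env.tcp_to_tips is the distance from the TCP to the fingertips, in m); y points along the fingers, x is the direction in which the jaws open and shut, and the axes are right-handed (so a half turn about y gives the same grasp; the last joint's range is limited). The gripper opens to 85 mm and grips with 20 to 120 N. Pads are 22 mm wide; open, the fingers measure 114 mm over their backs; the gripper's body (76 mm by 85 mm) begins 54 mm behind the grasp point. The pads swing forward as they close: fully open they stand 13 mm farther back than shut.
Start: joints at [-0.099, 0.333, 0.04, 1.465, -0.013, 1.343, -0.059], TCP at [0.65, -0, 0.256] pointing down, gripper open.
Joint ranges: [-2.58, 2.58], [-0.38, 2.09], [-1.3, 1.39], [0.25, 2.4], [-1.5, 4.64], [0.08, 2.09], [-2.65, 2.65]. Speed limits (rad/s): [2.22, 2.22, 2.79, 2.79, 3.14, 3.14, 3.14].

INTERFACE

Orientations are given as a 3x3 rotation matrix whose columns are the frame's x, y, z axes.
In Python, from plant import env, vision, order, status gives the robot as it stands. Calls block until the motion is done:
- env.goto(position, orientation): joint-space move of the TCP to a pose.
- env.line_to(position, orientation=None, vel=0.15): straight line of the TCP; orientation=None keeps the orientation; vel is the mean speed in m/s.
- env.set_joints(angles): joint-space move.
- env.ungrasp() and env.grasp(): open the fingers fully, or close them until they stop; the grip force is fixed at half the most.
- env.sleep(seconds).
- env.ik(position, orientation): joint angles nearest the present ones, or None.
- vision.read_camera(name): name is "scene" or "side" or "wrist"; returns the picture (480x640x3 uint8, red, green, blue); there is no depth.
- vision.camera_params(name): a dict with "mtx" (3x3 intrinsics, pixels), "k1" (the pictures are not rectified: a ray, as slopes to the right and down, at radius r is drawn at 1 + k1 r^2 times it, then the intrinsics apply), "rvec" (rotation vector, rad) and "tvec" (3), from world to camera coordinates, as OpenCV has them. Camera axes: x right, y down, z forward; pixel columns grow to the right and rows downward; lengths in m; the calibration is good to about 2 mm. A picture is of the moment at which its call begins: read the wrist's pose just before it. camera_params takes no time and is no camera call; for the wrist camera it gives the pose at the moment of the call.
A pose or a line that the arm cannot do raises env.PlanningError and nothing moves.
- order.finish_job(): hands the job in, once; it reports no verdict.
Readings, each from a call of its own:
- status.current_time_s(): time.
- status.current_joint_pos(): joint angles.
- status.current_joint_velocities(): joint speeds.
- status.current_tau(): joint torques, N m.
- status.current_ee_pos(): TCP position.
- status.current_orientation(): TCP orientation.
- status.current_wrist_force(): force on the tool from outside, world axes, zero at the start.
- status.current_moment(): the same for the moment, N m.
- status.current_finger_gap(): finger opening in m.
Only numpy, scipy, OpenCV 4.12 (cv2) and the standard library are available. Lean on these libraries where they do the work, as an engineer would, in place of code of your own. Each camera call takes 0.05 s, during which the arm holds its last target.

TASK

Weigh the tin of buttons: first stand the tin upright in the red pan of the balance, with the other pan still empty; then set the brass weights it takes in the steel pan, until the beam levels and the red pointer comes to rest over the green band of the dial. Set everything down gently without pressing hard on the pans, leave the weights you do not need standing on their wooden block, and do not disturb the thread spool, the pin box or the ribbon reel.

Things in the scene. Friction and masses are not known exactly. Their poses are not given: they have to be found in the camera images.
- balance: Green two-pan counter balance, fixed to the counter; foot 120 x 360 x 22 mm, origin under its centre; its y axis runs along the beam from the steel pan (-y) to the red pan (+y). A white dial plate 84 mm wide with a green band stands over the middle, top 188 mm above the counter. The pans stay level as they rise and fall.
- beam (a joint): Tilt of the beam in rad: 0 level, positive = red pan up and steel pan down; stops at -0.18 and +0.18. The red pointer, which bridges the dial, stands over the green band within 0.07 either way. A light spring resists tilt: about 2.2 mrad for each gram of difference between the pans, so that a difference over about 82 g lies against a stop; swings die out within about 1 s. Each pan moves 140 mm x this value.
- tin_pan_floor (a point): Centre of the inner floor of the red pan (for the tin): round pan, 122 mm inside, rim 8 mm above its floor, 140 mm from the middle of the balance; 104 mm above the counter when the beam is level, and up to 25 mm lower or higher.
- weight_pan_floor (a point): Centre of the inner floor of the steel pan (for the weights): the same size, at the balance's other end, 140 mm from its middle.
- tin_center (a point): Centre of the closed blue button tin, with a paper band and a steel lid: 60 mm across, 75 mm high, upright; this point is half-way up. Its weight is not known: between 135 and 315 g.
- block: Fixed dark wooden block the weights stand on, 80 x 220 x 30 mm; origin under its centre, length along its y axis; the weights stand in a row along it, 70 mm apart, in any order.
- w50_center (a point): Centre (half-way up) of the 50 g brass weight: upright cylinder 20 mm across, 26 mm high. The three weights always suffice: with the best choice the pans agree within 25 g, and it never takes all three.
- w100_center (a point): Centre of the 100 g brass weight: upright cylinder 26 mm across, 32 mm high.
- w200_center (a point): Centre of the 200 g brass weight: upright cylinder 33 mm across, 40 mm high.
- thread_spool: Bystander: orange thread spool, 44 mm across, 60 mm high, origin under its centre.
- pin_box: Bystander: white pin box with a yellow lid, 77 x 57 x 30 mm, origin under its centre.
- ribbon_reel: Bystander: flat white reel of red ribbon, 90 mm across, 25 mm high, lying, origin under its centre.
Not all that is in view belongs to the job. What is shaped like the part that bears w200_center but blue is not meant. Leave any purple look-alike of the part that bears tin_center alone.

How it is judged:
By the outcome, as a careful person would: the job done as asked, in the order asked, and still so for the second after the job is handed in, with the robot touching nothing.
It also fails if it takes over 72 s, if anything falls off the work surface, if the arm or the gripper's body presses on something with over 40 N, if the wrist force passes 120 N, or if a joint passes its speed limit or range.

## Working session

There is one attempt and no reset: what is moved stays moved. The work goes in short steps, each a Python script; the robot and the scene stay as the last script left them, time stands still between calls to the robot, and variables do not carry over. Pictures are saved under pics/ and viewed, and the job is handed in when it is done.

```bash
ls && mkdir -p pics
python3 - <<'E'
from plant import env, vision, order, status
import cv2, numpy as np
for n in ["scene","side","wrist"]:
    p=vision.camera_params(n); print(n,p)
    im=vision.read_camera(n); cv2.imwrite(f"pics/{n}0.png",im[:,:,::-1])
print(status.current_time_s(),env.tcp_to_tips,status.current_orientation())
E
```

```text
pics
scene {'mtx': array([[474.69358273,   0.        , 318.53929697],
       [  0.        , 474.69358273, 232.64249   ],
       [  0.        ,   0.        ,   1.        ]]), 'k1': -0.06634248949934524, 'rvec': array([ 1.72611641,  1.6094442 , -0.770695  ]), 'tvec': array([-0.02750119, -0.29079653,  1.38667562])}
side {'mtx': array([[536.0977791 ,   0.        , 325.49882553],
       [  0.        , 536.0977791 , 243.45294152],
       [  0.        ,   0.        ,   1.        ]]), 'k1': -0.16138568379091128, 'rvec': array([ 2.2332002 , -0.36443832,  0.15812893]), 'tvec': array([-0.53223102,  0.18535313,  1.10024516])}
wrist {'mtx': array([[429.01043963,   0.        , 322.06241155],
       [  0.        , 429.01043963, 242.54608915],
       [  0.        ,   0.        ,   1.        ]]), 'k1': -0.07315086726322226, 'rvec': array([-2.82658741e+00,  1.25943626e-04,  1.97655430e-03]), 'tvec': array([-0.64906048, -0.04110948,  0.38012703])}
0.15 0.025 [[ 9.99999172e-01 -1.28669461e-03 -3.48278821e-05]
 [ 3.47216242e-05 -8.26042703e-05  9.99999996e-01]
 [-1.28669748e-03 -9.99999169e-01 -8.25595257e-05]]
```

View pics/scene0.png

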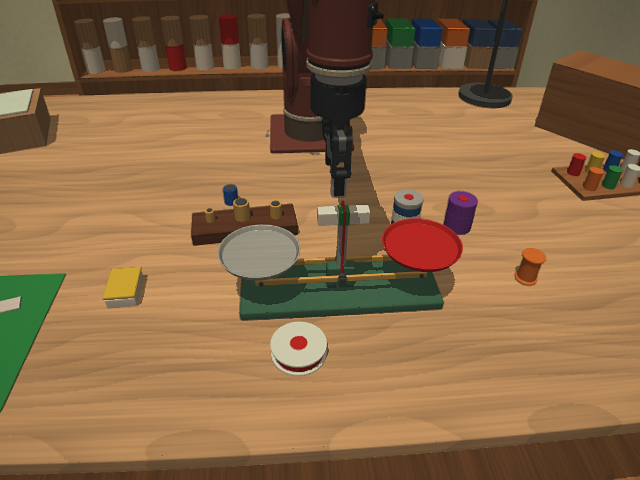

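View pics/side0.png

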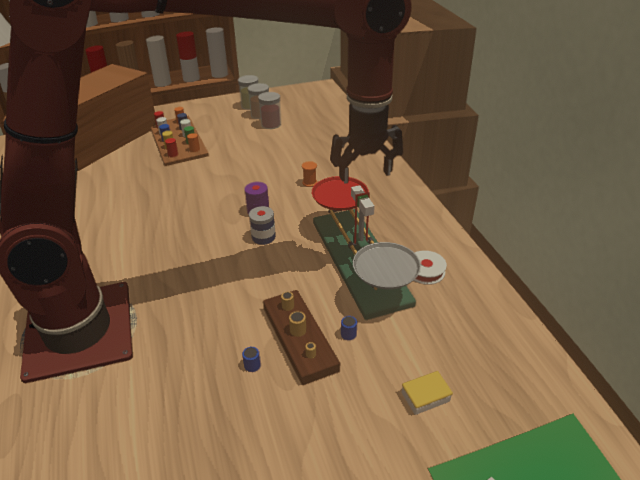

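View pics/wrist0.png

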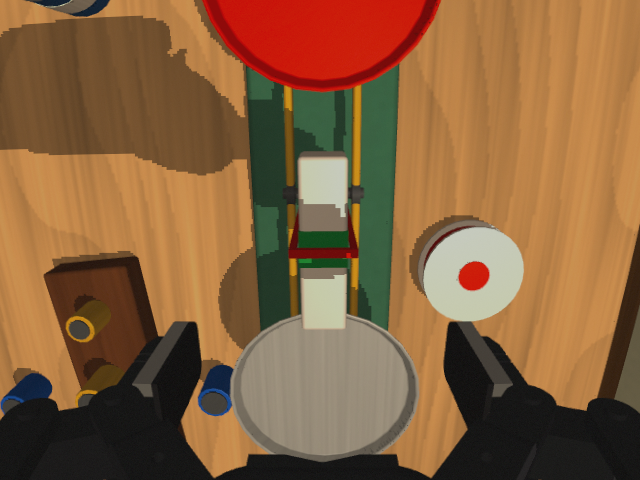

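```bash
cat > h.py <<'E'
import numpy as np, cv2
from plant import env, vision, order, status
def cast(par,uv,z):
    uv=np.array(uv,float).reshape(-1,1,2)
    n=cv2.undistortPoints(uv,par["mtx"],np.array([par["k1"],0,0,0.]),criteria=(3,50,1e-9)).reshape(-1,2)
    R=cv2.Rodrigues(par["rvec"])[0]; t=par["tvec"]; c=-R.T@t
    d=np.c_[n,np.ones(len(n))]@R
    s=(z-c[2])/d[:,2]
    return c+s[:,None]*d
def proj(par,P):
    return cv2.projectPoints(np.array(P,float).reshape(-1,1,3),par["rvec"],par["tvec"],par["mtx"],np.array([par["k1"],0,0,0.]))[0].reshape(-1,2)
def snap(n,name):
    p=vision.camera_params(n); im=vision.read_camera(n); cv2.imwrite(f"pics/{name}.png",im[:,:,::-1]); return p,im
def ori(a):
    # jaw axis x at angle a in world xy, y down
    x=np.array([np.cos(a),np.sin(a),0]); y=np.array([0,0,-1.]); return np.c_[x,y,np.cross(x,y)]
E
python3 - <<'E'
from h import *
s=vision.camera_params("side"); c=vision.camera_params("scene"); w=vision.camera_params("wrist")
print("tin",cast(s,[262,213],.075), cast(c,[408,197],.075))
print("w far",cast(s,[287,297],.062),cast(s,[297,317],.07),cast(s,[311,346],.056))
print("sc",cast(c,[276,203],.062),cast(c,[242,202],.07),cast(c,[210,211],.056))
print("pans side",cast(s,[341,192],.112),cast(s,[387,264],.112))
print("pans scene",cast(c,[422,244],.112),cast(c,[259,251],.112))
print("pans wrist",cast(w,[[325,390]],.112))
print("reel,box,spool",cast(s,[[428,263]],.025),cast(s,[[427,388]],.03),cast(s,[[310,167]],.06))
print("purple",cast(s,[[257,188]],.075),"blue",cast(s,[[350,322],[251,352]],.04))
for n in("side","scene"):
    im=cv2.imread(f"pics/{n}0.png")
    x,y=(220,170) if n=="side" else (180,170)
    cr=im[y:y+220,x:x+300]; cv2.imwrite(f"pics/{n}0z.png",cv2.resize(cr,None,fx=2.6,fy=2.6,interpolation=cv2.INTER_CUBIC))
E
```

```text
Traceback (most recent call last):
  File "h.py", line 5, in cast
    n=cv2.undistortPoints(uv,par["mtx"],np.array([par["k1"],0,0,0.]),criteria=(3,50,1e-9)).reshape(-1,2)
      ~~~~~~~~~~~~~~~~~~~^^^^^^^^^^^^^^^^^^^^^^^^^^^^^^^^^^^^^^^^^^^^^^^^^^^^^^^^^^^^^^^^^
cv2.error: OpenCV(4.12.0) :-1: error: (-5:Bad argument) in function 'undistortPoints'
> Overload resolution failed:
>  - undistortPoints() got an unexpected keyword argument 'criteria'
>  - undistortPoints() got an unexpected keyword argument 'criteria'
```

```bash
sed -i 's/cv2.undistortPoints(uv,par\["mtx"\],np.array(\[par\["k1"\],0,0,0.\]),criteria=(3,50,1e-9))/cv2.undistortPointsIter(uv,par["mtx"],np.array([par["k1"],0,0,0.]),None,None,(3,50,1e-9))/' h.py
python3 - <<'E'
from h import *
s=vision.camera_params("side"); c=vision.camera_params("scene"); w=vision.camera_params("wrist")
print("tin",cast(s,[262,213],.075), cast(c,[408,197],.075))
print("w far",cast(s,[287,297],.062),cast(s,[297,317],.07),cast(s,[311,346],.056))
print("sc",cast(c,[276,203],.062),cast(c,[242,202],.07),cast(c,[210,211],.056))
print("pans side",cast(s,[341,192],.112),cast(s,[387,264],.112))
print("pans scene",cast(c,[422,244],.112),cast(c,[259,251],.112))
print("pans wrist",cast(w,[[325,390]],.112))
print("reel,box,spool",cast(s,[[428,263]],.025),cast(s,[[427,388]],.03),cast(s,[[310,167]],.06))
print("purple",cast(s,[[257,188]],.075),"blue",cast(s,[[350,322],[251,352]],.04))
for n in("side","scene"):
    im=cv2.imread(f"pics/{n}0.png")
    x,y=(220,170) if n=="side" else (180,170)
    cr=im[y:y+220,x:x+300]; cv2.imwrite(f"pics/{n}0z.png",cv2.resize(cr,None,fx=2.6,fy=2.6,interpolation=cv2.INTER_CUBIC))
E
```

```text
tin [[0.45825858 0.17732456 0.075     ]] [[0.45668088 0.18094163 0.075     ]]
w far [[ 0.44394096 -0.1052474   0.062     ]] [[ 0.44634432 -0.172149    0.07      ]] [[ 0.45377799 -0.23879821  0.056     ]]
sc [[ 0.44361397 -0.09585319  0.062     ]] [[ 0.44724623 -0.16590034  0.07      ]] [[ 0.45556697 -0.23276963  0.056     ]]
pans side [[0.64992    0.14806348 0.112     ]] [[ 0.65090346 -0.12891126  0.112     ]]
pans scene [[0.65527503 0.15573714 0.112     ]] [[ 0.6562681  -0.12305216  0.112     ]]
pans wrist [[ 0.65140326 -0.11972434  0.112     ]]
reel,box,spool [[ 0.78539725 -0.06798732  0.025     ]] [[ 0.6281266  -0.38034324  0.03      ]] [[0.63663456 0.36619482 0.06      ]]
purple [[0.47055461 0.28884086 0.075     ]] blue [[ 0.5489285  -0.19200912  0.04      ]
 [ 0.3448927  -0.20413431  0.04      ]]
```

View pics/side0z.png

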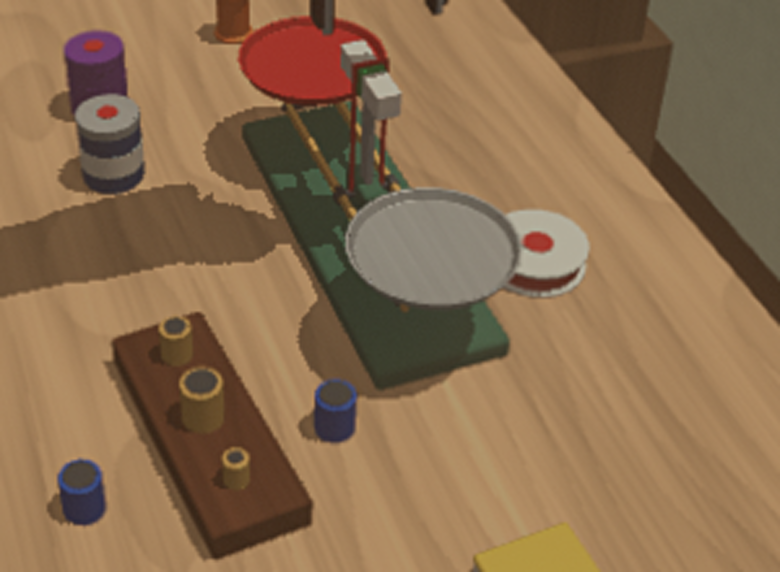

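View pics/scene0z.png

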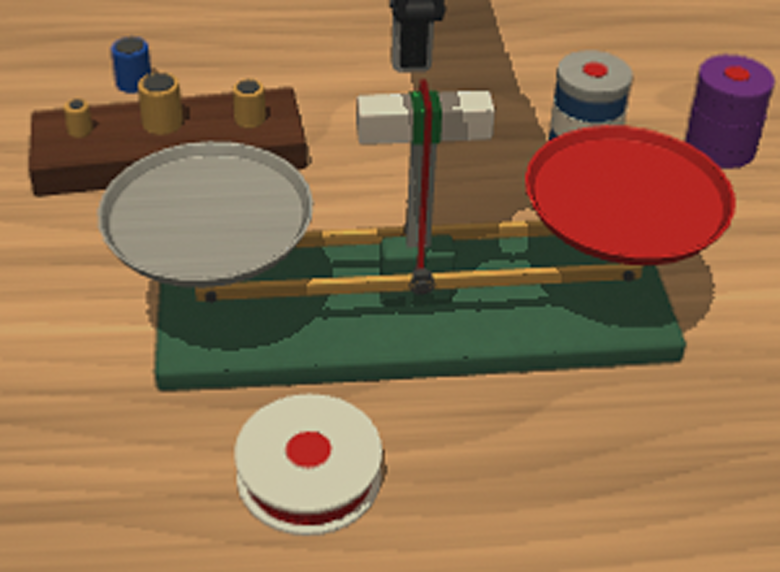

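Run:
```python
from h import *
s=vision.camera_params("side"); w=vision.camera_params("wrist")
R=cv2.Rodrigues(w["rvec"])[0]; print("cam",-R.T@w["tvec"])
for z in (.218,.231,.244): print(z,proj(s,[[.65-.05,0,z],[.65+.05,0,z]]).round(1).tolist())
print(env.tcp_to_tips, status.current_finger_gap(), status.current_wrist_force())
im=cv2.imread("pics/side0.png")[110:220,310:430]
cv2.imwrite("pics/tips0.png",cv2.resize(im,None,fx=5,fy=5,interpolation=cv2.INTER_CUBIC))
env.goto([.457,.09,.26],ori(0))
print(status.current_time_s())
w,im=snap("wrist","w1")
env.goto([.45,-.24,.26],ori(0))
print(status.current_time_s())
w,im=snap("wrist","w2");
```

```text
cam [0.64962012 0.07848771 0.37340145]
0.218 [[342.6, 191.6], [387.2, 183.0]]
0.231 [[342.7, 186.3], [387.5, 177.8]]
0.244 [[342.7, 180.9], [387.9, 172.5]]
0.025 0.08520852196401703 [-0.13435924 -0.4650299   0.03156216]
1.0083
2.3083
```

View pics/tips0.png

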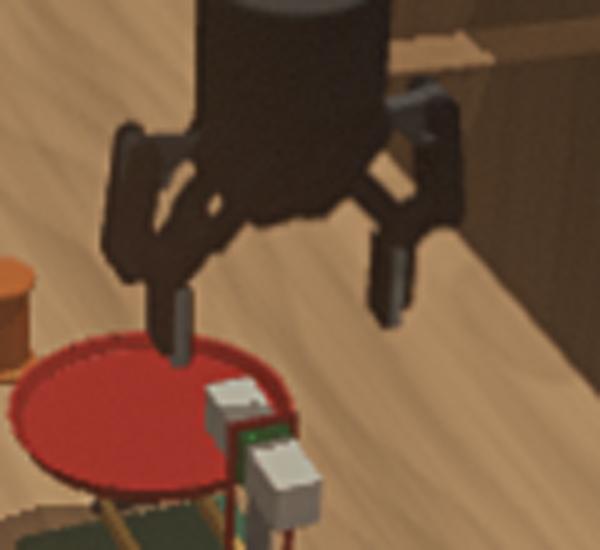

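View pics/w1.png

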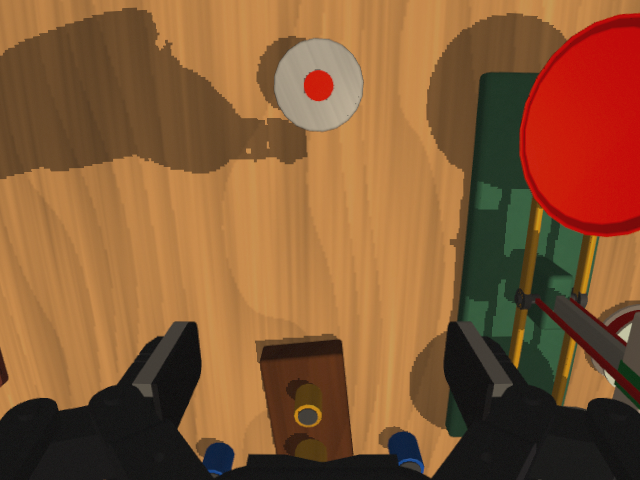

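View pics/w2.png

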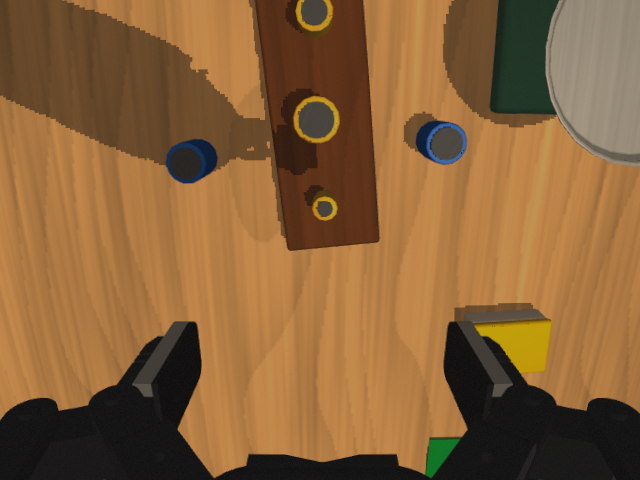

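```bash
cat > m.py <<'E'
from h import *
def blobs(im,mask,amin=60):
    n,l,st,ce=cv2.connectedComponentsWithStats(mask.astype(np.uint8)); return [(l==i,st[i],ce[i]) for i in range(1,n) if st[i][4]>amin]
def circ(P):  # fit circle to XY
    A=np.c_[2*P[:,:2],np.ones(len(P))]; b=(P[:,:2]**2).sum(1); s=np.linalg.lstsq(A,b,rcond=None)[0]
    return s[:2],np.sqrt(s[2]+s[0]**2+s[1]**2)
def hullpts(m):
    c,_=cv2.findContours(m.astype(np.uint8),cv2.RETR_EXTERNAL,cv2.CHAIN_APPROX_NONE); c=max(c,key=cv2.contourArea)
    return c.reshape(-1,2).astype(float)
E
python3 - <<'E'
from m import *
w=vision.camera_params("wrist"); print(status.current_ee_pos())
R=cv2.Rodrigues(w["rvec"])[0]; c=-R.T@w["tvec"]; off=c-status.current_ee_pos()
w1=dict(w); w1["tvec"]=-R@(np.array([.457,.09,.26])+off)
im=cv2.imread("pics/w1.png"); hsv=cv2.cvtColor(im,cv2.COLOR_BGR2HSV)
H,S,V=cv2.split(hsv)
# tin lid: grey, low sat
m=(S<70)&(V>110); m[180:]=False; m[:,:200]=False; m[:,420:]=False
for b,st,ce in blobs(im,m,500): print("lid",st,ce,circ(cast(w1,hullpts(b),.075)))
m=((H<8)|(H>172))&(S>180)&(V>150); 
for b,st,ce in blobs(im,m,300):
    p=hullpts(b)
    if st[4]<3000: print("dot",ce,cast(w1,ce,.075)); continue
    p=hullpts(((H<10)|(H>170))&(S>150)&(V>60)&(np.arange(640)[None]>480)&(np.arange(480)[:,None]<270))
    p=p[(p[:,0]<637)]
    print("redpan",st,circ(cast(w1,p,.112)))
im=cv2.imread("pics/w2.png"); hsv=cv2.cvtColor(im,cv2.COLOR_BGR2HSV); H,S,V=cv2.split(hsv)
m=(H>18)&(H<30)&(S>170)&(V>170); m[260:]=False; m[:,400:]=False
for b,st,ce in blobs(im,m,40):
    p=hullpts(b); k=cv2.minEnclosingCircle(p.astype(np.float32)); print("w",st,ce.round(1),k)
    for z in(.056,.062,.07): print("   ",z,[np.round(q,4) for q in circ(cast(w,p[p[:,1]>1],z))])
# block edges
print("block near corners",cast(w,[[289,250],[379,242]],.03))
m=(S<40)&(V>90); m[:,:535]=False; m[180:]=False
b=max(blobs(im,m,300),key=lambda t:t[1][4]); p=hullpts(b[0]); p=p[(p[:,0]<637)&(p[:,1]>2)]
print("steel",b[1],circ(cast(w,p,.112)))
E
```

```text
[ 0.45077514 -0.23852279  0.25985837]
lid [ 274   39   89   92 5657] [318.15308467  84.32667492] (array([0.45394458, 0.18045759]), np.float64(0.029402365361757787))
redpan [  520    13   120   224 20123] (array([0.64643186, 0.15594206]), np.float64(0.068845157724035))
dot [318.04428571  85.17142857] [[0.45387698 0.18065942 0.075     ]]
w [296   0  36  31 318] [313.8  16.9] ((313.5, 11.714285850524902), 18.842761993408203)
    0.056 [array([ 0.4446, -0.0986]), np.float64(0.011)]
    0.062 [array([ 0.4447, -0.0997]), np.float64(0.0108)]
    0.07 [array([ 0.4448, -0.1013]), np.float64(0.0105)]
w [294  97  45  45 479] [316.6 118.1] ((316.2938232421875, 119.1185531616211), 23.071868896484375)
    0.056 [array([ 0.4461, -0.1708]), np.float64(0.0159)]
    0.062 [array([ 0.4462, -0.1706]), np.float64(0.0156)]
    0.07 [array([ 0.4463, -0.1703]), np.float64(0.0152)]
w [313 197  24  23 197] [325.3 207.9] ((324.59588623046875, 208.13014221191406), 11.801636695861816)
    0.056 [array([ 0.4524, -0.2369]), np.float64(0.0087)]
    0.062 [array([ 0.4524, -0.2355]), np.float64(0.0086)]
    0.07 [array([ 0.4524, -0.2336]), np.float64(0.0084)]
block near corners [[ 0.42225278 -0.27995795  0.03      ]
 [ 0.49914892 -0.27259241  0.03      ]]Traceback (most recent call last):
  File "<stdin>", line 25, in <module>
ValueError: max() iterable argument is empty
```

Run:
```python
from m import *
w=vision.camera_params("wrist"); print(status.current_ee_pos())
w=dict(w,rvec=np.array([-2.82658741e+00,1.25943626e-04,1.97655430e-03]),tvec=np.array([-0.64906048,-0.04110948,0.38012703]))
im=cv2.imread("pics/wrist0.png"); hsv=cv2.cvtColor(im,cv2.COLOR_BGR2HSV); H,S,V=cv2.split(hsv)
print(hsv[390,325],hsv[60,320])
m=((H<10)|(H>170))&(S>150)&(V>60); m[100:]=False
p=hullpts(m); p=p[p[:,1]>3]; print("red",circ(cast(w,p,.112)))
# bright red floor ring
m=((H<10)|(H>170))&(S>150)&(V>190); m[100:]=False
p=hullpts(m); p=p[p[:,1]>3]; print("red floor",p.max(0),circ(cast(w,p,.104)))
m=(S<70)&(V>60); m[:312]=False; m[:,:225]=False; m[:,425:]=False; m[448:]=False;
m=cv2.morphologyEx(m.astype(np.uint8),cv2.MORPH_OPEN,np.ones((3,3)))
b=max(blobs(im,m,300),key=lambda t:t[1][4]); p=hullpts(b[0]); print(b[1])
vis=im.copy(); vis[b[0]]=(0,255,0)
p=p[(p[:,1]>325)&(p[:,1]<444)]
print("steel",circ(cast(w,p,.112)))
cv2.imwrite("pics/v.png",vis)
c=vision.camera_params("scene")
im=cv2.imread("pics/scene0.png"); hsv=cv2.cvtColor(im,cv2.COLOR_BGR2HSV); H,S,V=cv2.split(hsv)
m=((H<10)|(H>170))&(S>190)&(V>80); m[:,:370]=False;m[:,480:]=False;m[:220]=False;m[280:]=False
p=hullpts(m); print("red scene",circ(cast(c,p,.112)))
```

```text
[ 0.45077514 -0.23852279  0.25985837]
[ 18  50 152] [  3 243 204]
red (array([0.64866875, 0.15493687]), np.float64(0.06921073992447548))
red floor [422.  79.] (array([0.64867452, 0.15486345]), np.float64(0.06168158168301605))
[  230   312   189   136 21440]
steel (array([ 0.65064305, -0.12516256]), np.float64(0.06879192826816054))
red scene (array([0.65091883, 0.15628903]), np.float64(0.0678923813493667))
```

View pics/v.png

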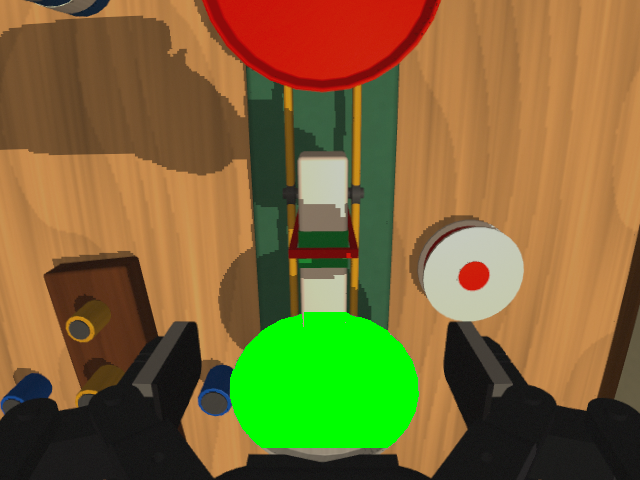

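```bash
cat >> h.py <<'E'
def wf(n=15,dt=.02):
    a=[]
    for _ in range(n): a.append(status.current_wrist_force()); env.sleep(dt)
    a=np.array(a); return a.mean(0).round(3),a.std(0).round(3)
E
python3 - <<'E'
from h import *
T=status.current_time_s
env.goto([.454,.1805,.19],ori(0)); env.sleep(.3)
p,im=snap("wrist","w3"); print(T(),status.current_ee_pos(),wf())
env.line_to([.454,.1805,.057],vel=.15); env.sleep(.2); print(T(),status.current_ee_pos(),wf(5))
env.grasp(); print(T(),status.current_finger_gap(),status.current_ee_pos())
p,im=snap("side","s3")
env.line_to([.454,.1805,.19],vel=.15); env.sleep(.4); print(T(),status.current_ee_pos(),wf(25),status.current_finger_gap())
p,im=snap("side","s4"); snap("wrist","w4")
E
```

```text
4.2833 [0.4541771  0.18014165 0.19005484] (array([-0.18,  0.18,  0.19]), array([0.642, 0.443, 0.492]))
5.7667 [0.45451142 0.18070791 0.05778099] (array([ 0.133, -0.293,  0.007]), array([0.4  , 0.655, 0.393]))
6.2083 0.059675661500362714 [0.45441839 0.18063042 0.0575219 ]
7.6917 [0.45390902 0.18047811 0.18974276] (array([-0.093, -0.071, -3.06 ]), array([0.436, 0.465, 0.419])) 0.05956484491670217
```

View pics/s4.png

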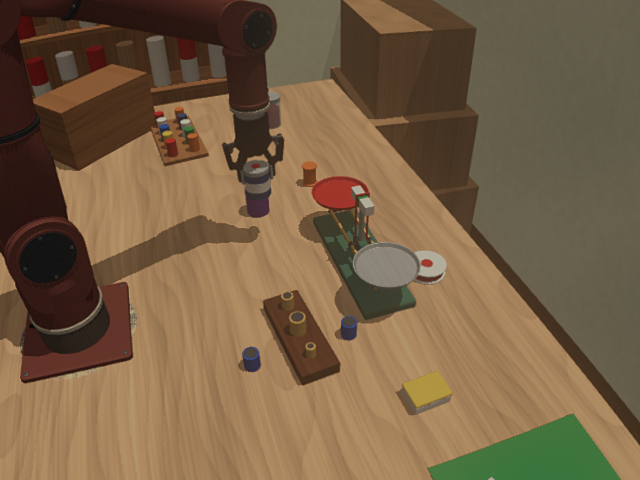

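View pics/w4.png

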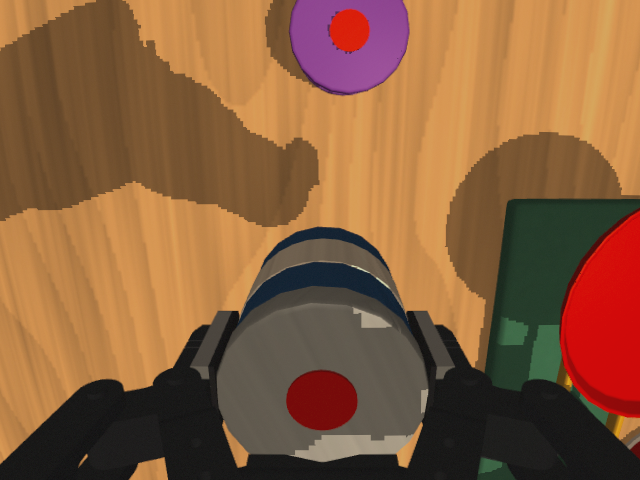

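Run:
```python
from h import *
T=status.current_time_s
env.line_to([.6487,.1549,.24],vel=.2); env.sleep(.2); print(T(),status.current_ee_pos(),wf(20))
env.line_to([.6487,.1549,.168],vel=.12)
for z in (.156,.148,.142,.1395):
    env.line_to([.6487,.1549,z],vel=.06); print(T(),status.current_ee_pos()[2],wf(4))
snap("side","s5"); snap("scene","c5")
```

```text
9.575 [0.64811482 0.15519476 0.24016373] (array([ 0.04 , -0.123, -3.014]), array([0.572, 0.411, 0.614]))
11.0083 0.15556715222880552 (array([-0.258,  0.17 , -2.717]), array([0.525, 0.175, 0.357]))
11.3583 0.14732538398020284 (array([-0.329, -0.125, -2.112]), array([0.133, 0.198, 0.455]))
11.675 0.14144068894997663 (array([-0.417,  0.288, -2.16 ]), array([0.66, 0.44, 0.45]))
11.9917 0.13937820211479857 (array([-0.024, -0.049, -2.395]), array([0.59 , 0.442, 0.634]))
```

View pics/c5.png

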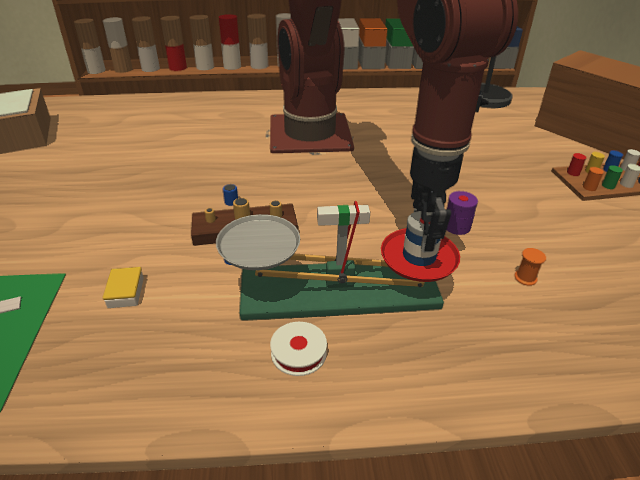

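View pics/s5.png

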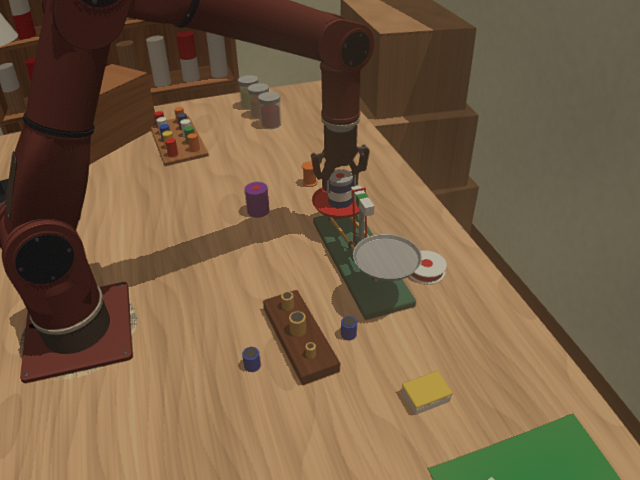

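Run:
```python
from h import *
T=status.current_time_s
for z in (.138,.137,.1362):
    env.line_to([.6487,.1549,z],vel=.05); f=wf(6,.01); print(T(),status.current_ee_pos()[2],f)
    if f[0][2]>-1.2: break
env.ungrasp(); print(T(),status.current_finger_gap())
env.line_to([.6487,.1549,.30],vel=.25); print(T())
snap("wrist","w6"); snap("scene","c6")
```

```text
12.4583 0.13798658831246208 (array([ 0.487,  0.166, -2.396]), array([0.529, 0.546, 0.345]))
12.7583 0.13699565873700761 (array([ 0.141, -0.012, -2.003]), array([0.643, 0.286, 0.427]))
13.0583 0.13644793914175887 (array([-0.734, -0.19 ,  0.164]), array([0.21 , 0.468, 0.358]))
13.4417 0.08548168195091345
14.25
```

View pics/c6.png

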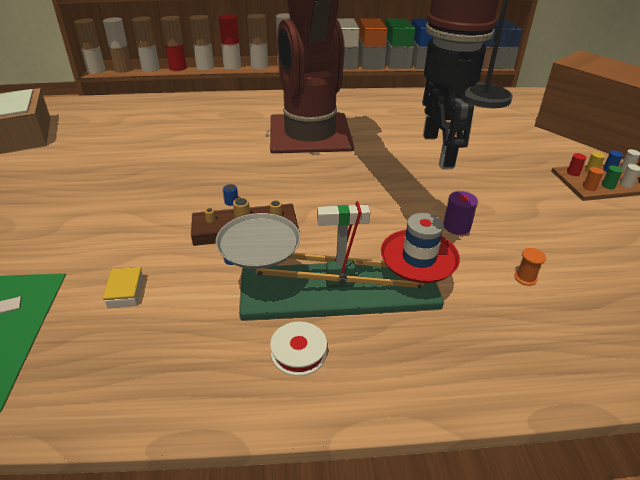

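View pics/w6.png

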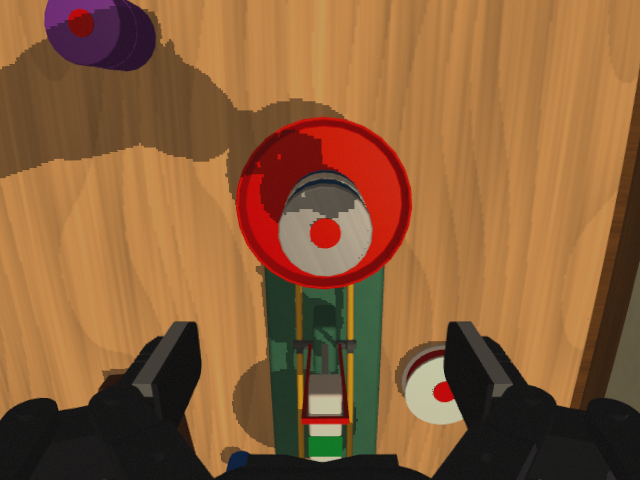

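Run:
```python
from h import *
T=status.current_time_s
env.goto([.446,-.1703,.25],ori(0)); print(T())
env.line_to([.446,-.1703,.070],vel=.15); env.sleep(.1); print(T(),status.current_ee_pos()); b=wf(5); print(b)
env.grasp(); print(T(),status.current_finger_gap(),status.current_ee_pos(),wf(3))
snap("side","s7")
env.line_to([.446,-.1703,.15],vel=.15); env.sleep(.1); print(T(),wf(10),status.current_finger_gap())
snap("wrist","w7"); snap("side","s7b")
```

```text
15.7917
17.2417 [ 0.44656803 -0.17043562  0.07076305]
(array([0.242, 0.2  , 0.016]), array([0.581, 0.417, 0.296]))
17.8667 0.031194056059383208 [ 0.44620117 -0.17036239  0.07035041] (array([-1.258,  0.658,  5.731]), array([0.135, 0.22 , 0.543]))
18.75 (array([-0.049, -0.099, -1.971]), array([0.336, 0.481, 0.489])) 0.031073246066332712
```

View pics/s7b.png

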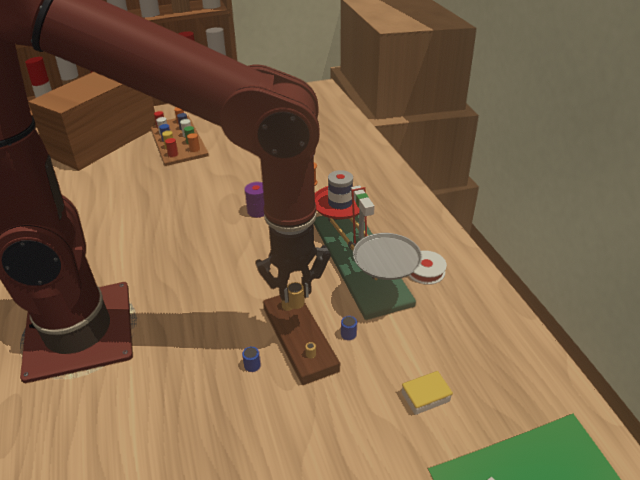

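View pics/w7.png

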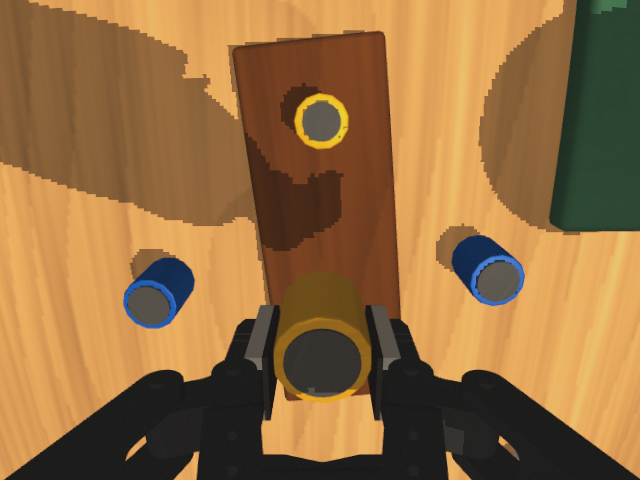

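Run:
```python
from m import *
T=status.current_time_s
im=cv2.imread("pics/w7.png"); w=vision.camera_params("wrist"); print(status.current_ee_pos())
H,S,V=cv2.split(cv2.cvtColor(im,cv2.COLOR_BGR2HSV)); m=(H>18)&(H<32)&(S>150)&(V>170); m[160:]=False
b=max(blobs(im,m,40),key=lambda t:t[1][4]); print("w100",circ(cast(w,hullpts(b[0]),.062)))
x,y=.6506,-.1432
env.line_to([x,y,.235],vel=.2); print(T(),status.current_ee_pos())
env.line_to([x,y,.176],vel=.1)
for z in (.1725,.171,.1695,.168,.1665,.165):
    env.line_to([x,y,z],vel=.05); f=wf(6,.01); print(T(),status.current_ee_pos()[2],f)
    if f[0][2]>-.8: break
snap("side","s8"); snap("scene","c8")
```

```text
[ 0.44577554 -0.17023889  0.14950199]
w100 (array([ 0.44505175, -0.09951918]), np.float64(0.012238733620238152))
20.2833 [ 0.64987642 -0.1435192   0.2345911 ]
21.325 0.17277239477216597 (array([ 0.19 , -0.032, -1.88 ]), array([0.264, 0.602, 0.269]))
21.625 0.1709904687490164 (array([ 0.247, -0.174, -1.696]), array([0.525, 0.565, 0.563]))
21.925 0.1696862324631121 (array([ 0.303, -0.243, -0.839]), array([0.536, 0.501, 0.615]))
22.225 0.1681137255274004 (array([ 0.709, -0.33 ,  0.044]), array([0.316, 0.388, 0.5  ]))
```

View pics/s8.png

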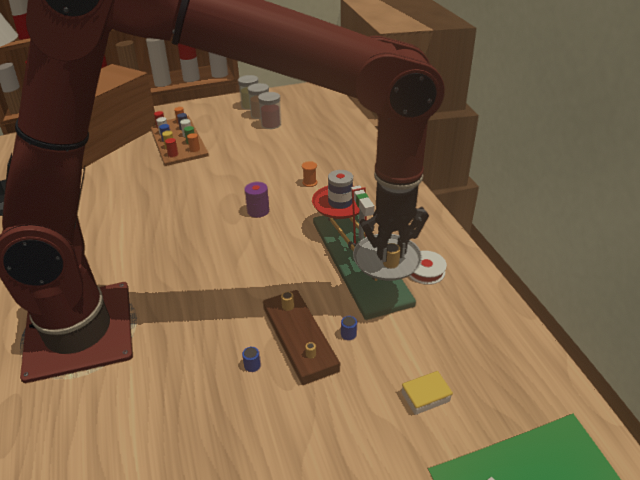

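View pics/c8.png

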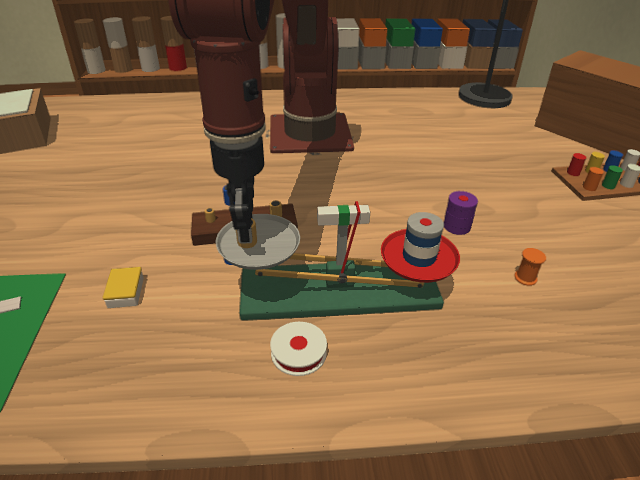

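Run:
```python
from h import *
T=status.current_time_s
x,y=.6506,-.1432
env.ungrasp(); env.line_to([x,y,.25],vel=.15); print(T(),status.current_finger_gap())
env.goto([.445,-.0995,.20],ori(0)); snap("scene","c9")
print(T())
env.line_to([.445,-.0995,.066],vel=.15); env.sleep(.1)
env.grasp(); print(T(),status.current_finger_gap(),status.current_ee_pos())
env.line_to([.445,-.0995,.15],vel=.15); env.sleep(.1); print(T(),wf(10),status.current_finger_gap())
snap("wrist","w9")
```

```text
23.6 0.08550150911309404
24.5167
26.25 0.023792282300050965 [ 0.44511962 -0.09948727  0.06636854]
27.0583 (array([ 0.069,  0.233, -1.32 ]), array([0.504, 0.572, 0.415])) 0.023852458535409918
```

View pics/c9.png

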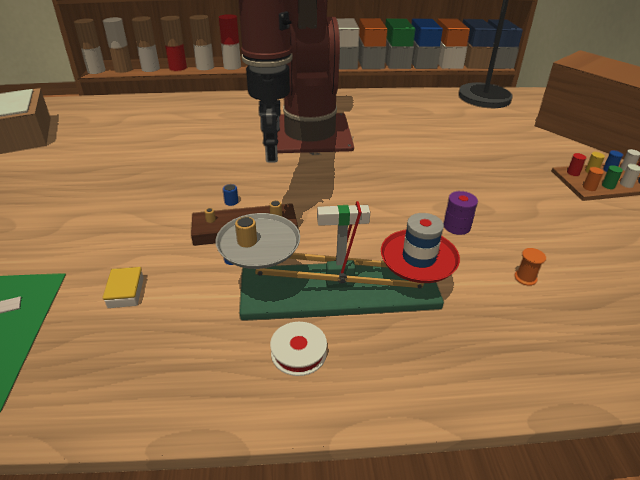

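View pics/w9.png

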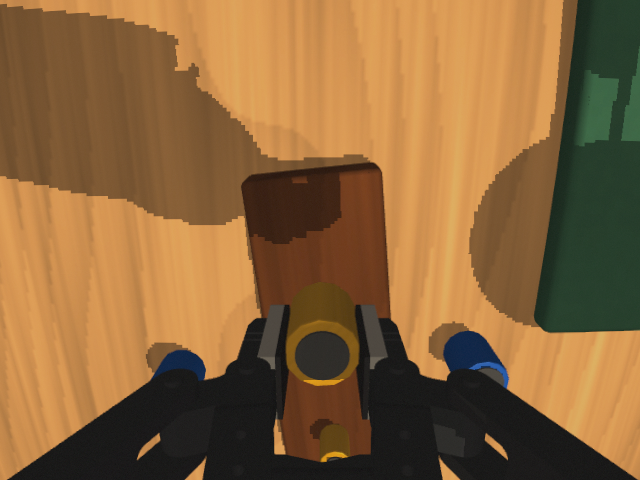

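Run:
```python
from h import *
T=status.current_time_s
x,y=.6506,-.1050
env.line_to([x,y,.235],vel=.2); print(T(),status.current_ee_pos())
env.line_to([x,y,.174],vel=.1)
for z in (.168,.164,.160,.155,.150,.147):
    env.line_to([x,y,z],vel=.04); f=wf(5,.01); print(T(),status.current_ee_pos()[2],f)
    if f[0][2]>1: break
snap("scene","c10"); snap("side","s10")
```

```text
28.5417 [ 0.6499179  -0.10510312  0.23458455]
29.6417 0.16806650885322127 (array([ 0.41 , -0.611, -0.962]), array([0.511, 0.424, 0.237]))
29.9333 0.16380007868419583 (array([-0.703, -0.361, -0.816]), array([0.404, 0.386, 0.193]))
30.225 0.15977149844177524 (array([0.021, 0.047, 0.037]), array([0.293, 0.501, 0.488]))
30.5417 0.1547369061359017 (array([ 0.241, -0.117, -0.533]), array([0.264, 0.555, 0.72 ]))
30.8583 0.14978296856245174 (array([-0.433, -0.071, -0.352]), array([0.279, 0.593, 0.509]))
31.15 0.14690165478730613 (array([-0.059,  0.121,  0.016]), array([0.235, 0.37 , 0.19 ]))
```

View pics/c10.png

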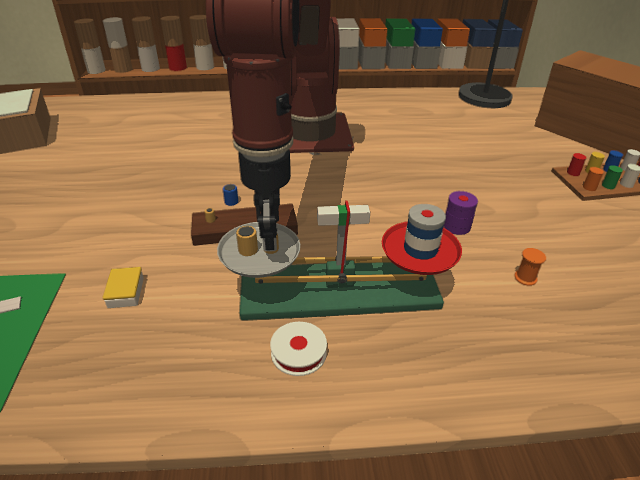

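View pics/s10.png

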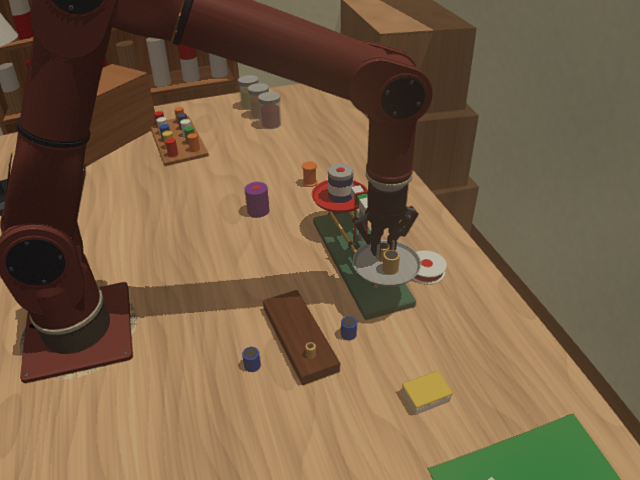

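Run:
```python
from h import *
T=status.current_time_s
env.ungrasp(); env.line_to([.6506,-.105,.25],vel=.15); print(T())
snap("scene","c11"); env.sleep(1.5)
p,a=snap("scene","c12"); snap("wrist","w12"); env.sleep(.4); p,b=snap("scene","c13")
d=cv2.absdiff(a,b); print("moved px",(d[200:320,200:470].max(2)>25).sum(),T())
z=a[180:300,200:480][:,:,::-1]; cv2.imwrite("pics/c12z.png",cv2.resize(z,None,fx=2.8,fy=2.8,interpolation=cv2.INTER_CUBIC))
```

```text
32.7083
moved px 8 34.8083
```

View pics/c12z.png

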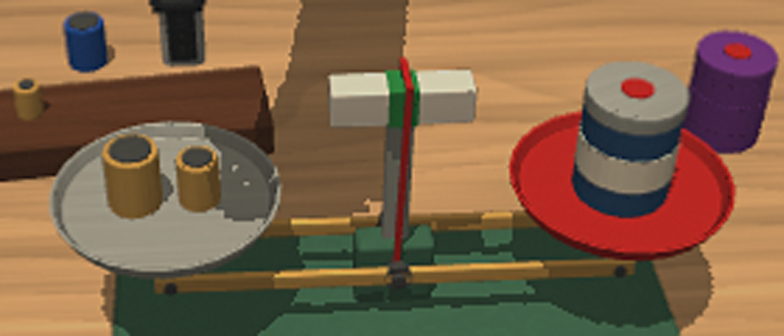

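View pics/w12.png

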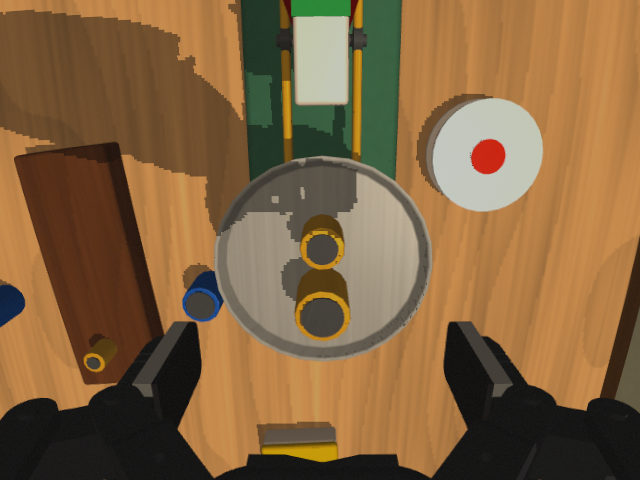

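View pics/c13.png

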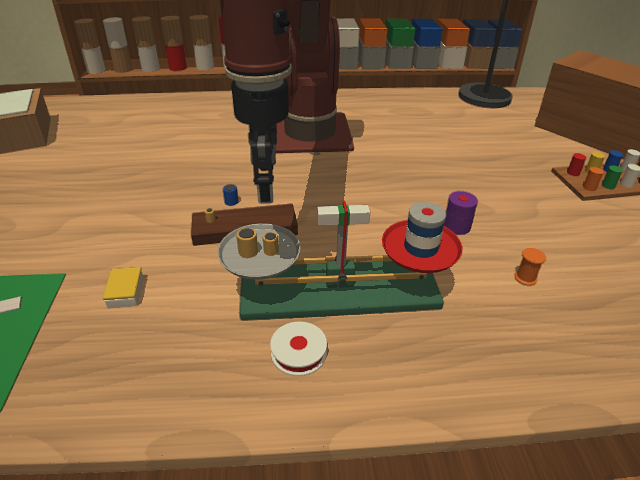

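Run:
```python
from h import *
order.finish_job(); print(status.current_time_s())
```

```text
the job is handed in; nothing more can be done
the job is handed in; nothing more can be done
```

I stood the tin in the empty balance's red pan, then set the 200 g and 100 g weights in the steel pan and handed the job in at about 35 s. The hand-in reported no verdict.

- **Weight of the tin:** the wrist force with the tin lifted read about 310 g. That agrees with the beam coming to rest almost level under 300 g.
- **Balance at rest:** in the last scene pictures the pointer stood inside the green band, close to its middle. Two pictures about 0.4 s apart showed practically no change.
- **Everything else:** the 50 g weight is still standing on the block. In the last pictures the spool, pin box, reel, purple tin and blue look-alikes stand where they were; I judged this by eye and did not measure it.
- **Forces:** the largest contact force I read was about 6 N, while closing on the 200 g weight on the block. On the pans the readings were only about the weight being set down.
- **What disagreed:** the fixed cameras differed from each other by up to about 9 mm in y for the weights, so I placed by the wrist camera. Its two pan centres came out 280 mm apart, as they should. The fingers closed about 2 mm narrower than the stated size on both weights, and the 100 g weight read about 130 g on the noisy wrist force. Neither affected the result.

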